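# Sort the mixed-up lids of the topping canisters

## Robot

A 7-joint arm with a two-finger parallel gripper is mounted at the origin on a cart in front of the work surface, level with it; the furniture and walls round the work are solid. World frame = base frame: x ahead of the robot, y to its left, z up, the work surface at z = 0. Lengths are in mm, angles in rad, forces in N, time in s.
With the tool pointing down it reaches from about 400 to 900 mm from the base axis. Payload 5.6 kg.
Tool frame: the origin (TCP) lies midway between the tips of the shut fingers; the grasp point (between the pads) lies 19 mm behind it; z points along the fingers, y is the line along which they close (so a half turn about z gives the same grasp; the last joint's range is limited). The gripper opens to 92 mm and grips with 3 to 60 N. Pads are 20 mm wide; open, the fingers measure 128 mm over their backs; the gripper's body (75 mm by 189 mm) begins 69 mm behind the grasp point.
Start: joints at [-1.252, 0.468, -0.012, 1.603, 0.006, 1.071, -0.056], TCP at [230.114, 607.912, 214.592] pointing down, gripper open.
Joint ranges: [-2.53, 2.53], [-0.31, 2.02], [-1.57, 1.55], [0.28, 2.44], [-1.29, 4.43], [0.15, 1.84], [-2.92, 2.92]. Speed limits (rad/s): [2.57, 2.57, 3.14, 3.14, 3.14, 3.14, 3.14].

## Interface

Orientations are given as a rotation vector (axis times angle).
In Python, from cell import robot, grip, kin, viewer gives the robot as it stands. Calls block until the motion is done:
- robot.movep(position, orientation): joint-space move of the TCP to a pose.
- robot.servo_line(position, feed=150, rotation=None): straight line of the TCP; rotation=None keeps the orientation; feed is the mean speed in mm/s.
- robot.goto_joints(angles): joint-space move.
- grip(opening, newtons=None): opening from 0.0 (shut) to 1.0 (fully open); newtons is the grip in N (None keeps the last); returns when the fingers have stopped.
- robot.hold(seconds).
- kin.ik(position, orientation): joint angles nearest the present ones, or None.
- robot.observe(): the state.
- viewer.read_camera(name): name is "scene" or "top" or "wrist"; returns the picture (384x512x3 uint8, red, green, blue); there is no depth.
- viewer.camera_info(name): a dict with "camera_matrix" (3x3 intrinsics, pixels), "R" (3x3) and "t" (3): a world point X has camera coordinates R X + t. Camera axes: x right, y down, z forward; pixel columns grow to the right and rows downward; lengths in mm; the calibration is good to about 2 mm. The wrist camera is an equidistant fisheye: a pixel r from the principal point sees the ray r / f radians off the axis. A picture is of the moment at which its call begins: read the wrist's pose just before it. camera_info takes no time and is no camera call; for the wrist camera it gives the pose at the moment of the call.
A pose or a line that the arm cannot do raises robot.IKError and nothing moves.
- robot.job_done(): hands the job in; it is judged then, once.
Trained networks look in the newest picture that a camera, given by its name, has taken for a name from the list of things; names that differ only in an ending like _2 or _b are one class to them, and where a whole thing is asked for, a point or a joint stands for the part that bears it (a point fixed in the world has none). Each returns a list of dicts, best first, with "confidence" (0 to 1); they miss things now and then, are a little off and sometimes report something else, mostly with a low value. They report only what shows in the picture. A call takes as long as a camera call.
- viewer.silhouettes(name, camera): "mask" (384x512 bool, what is visible of it).
- viewer.pinpoint(name, camera): "at" ([x, y, z] in mm, in the coordinates of the camera as it stood for that picture, good to about 4 mm: a listed point, or the origin of a listed thing).
The state is a dict: "t": time; "joints": joint angles; "joint_velocities": joint speeds; "joint_torque": joint torques, N m; "tcp_pos": TCP position; "tcp_rot": TCP orientation; "contact_force": force on the tool from outside, world axes, zero at the start; "wrist_torque": the same for the moment, N m; "grip_width": opening from 0.0 (shut) to 1.0 (fully open); "grip_force": force on a finger pad.
Only numpy, scipy, OpenCV 4.12 (cv2) and the standard library are available. Lean on these libraries where they do the work, as an engineer would, in place of code of your own. Each camera call takes 0.05 s, during which the arm holds its last target. There are 200 camera calls.

## Task

The four topping canisters are colour-coded to keep allergens apart, but every lid has been put back on a canister of another colour. Put each lid, knob up, on the canister of its own colour, plug fully in the mouth and disc flat on the rim. All canisters are covered, so rest a lid on the empty marble slab on the way, never on the bare counter, and leave the bell where it stands.

Things in the scene. Friction and masses are not known exactly. Their poses are not given: they have to be found in the camera images.
- lid_white: loose cream white stoneware lid, 0.12 kg, on a wrong canister at the start: disc 91 mm across with a pale wooden knob. Origin: centre of the underside of its plug, z up the knob. Heights: white tapered plug 0 to 10 mm (58 mm across below, 68 above), disc 10 to 16 mm, upright round knob 25 mm thick from 16 to 42 mm, gripped from above at any yaw
- lid_blue: loose dark blue stoneware lid, 0.12 kg, on a wrong canister at the start: disc 91 mm across with a pale wooden knob. Origin: centre of the underside of its plug, z up the knob. Heights: white tapered plug 0 to 10 mm (58 mm across below, 68 above), disc 10 to 16 mm, upright round knob 25 mm thick from 16 to 42 mm, gripped from above at any yaw
- lid_green: loose leaf green stoneware lid, 0.12 kg, on a wrong canister at the start: disc 91 mm across with a pale wooden knob. Origin: centre of the underside of its plug, z up the knob. Heights: white tapered plug 0 to 10 mm (58 mm across below, 68 above), disc 10 to 16 mm, upright round knob 25 mm thick from 16 to 42 mm, gripped from above at any yaw
- lid_red: loose dark red stoneware lid, 0.12 kg, on a wrong canister at the start: disc 91 mm across with a pale wooden knob. Origin: centre of the underside of its plug, z up the knob. Heights: white tapered plug 0 to 10 mm (58 mm across below, 68 above), disc 10 to 16 mm, upright round knob 25 mm thick from 16 to 42 mm, gripped from above at any yaw
- canister_white: heavy cream white stoneware canister with a pale wooden band, full of toppings; 108 mm across, narrowing at the shoulder to a 91 mm rim, 75 mm high, mouth 79 mm across, does not move. Origin: centre of its underside, z up. A lid fully home has its disc flat on the rim, so its origin is 65 mm above the canister's origin
- canister_blue: heavy dark blue stoneware canister with a thin white band, full of toppings; 108 mm across, narrowing at the shoulder to a 91 mm rim, 75 mm high, mouth 79 mm across, does not move. Origin: centre of its underside, z up. A lid fully home has its disc flat on the rim, so its origin is 65 mm above the canister's origin
- canister_green: heavy leaf green stoneware canister with a thin white band, full of toppings; 108 mm across, narrowing at the shoulder to a 91 mm rim, 75 mm high, mouth 79 mm across, does not move. Origin: centre of its underside, z up. A lid fully home has its disc flat on the rim, so its origin is 65 mm above the canister's origin
- canister_red: heavy dark red stoneware canister with a thin white band, full of toppings; 108 mm across, narrowing at the shoulder to a 91 mm rim, 75 mm high, mouth 79 mm across, does not move. Origin: centre of its underside, z up. A lid fully home has its disc flat on the rim, so its origin is 65 mm above the canister's origin
- slab: clean marble slab, white, 110 x 130 mm (its x, y) and 15 mm thick, flat on the counter, does not move, empty at the start: room for one lid, standing on its plug (lid origin at slab top). Origin: centre of its underside, z up
- bell: chrome counter bell with black foot, 80 mm across and 60 mm high, loose on the counter; a bystander. Origin: centre of its underside

How it is judged (in metres and radians):
At the end, for the whole second after the job is handed in: Every lid is released and at rest on the canister of its own colour: centre within 8 mm of the canister's axis, level to 0.07 rad, knob up, and fully home (its origin 60 to 68.5 mm above the canister's origin; 65 mm is flat on the rim) (horizontal distance between lid_white and canister_white below 0.008 m and z of lid_white in the frame of canister_white between 0.06 and 0.0685 m and angle between each of lid_white, lid_blue, lid_green, lid_red's own z axis and vertical below 0.07 rad and linear speed of each of lid_white, lid_blue, lid_green, lid_red below 0.02 m/s and contact force between each of lid_white, lid_blue, lid_green, lid_red and the fingers below 0.1 N and horizontal distance between lid_blue and canister_blue below 0.008 m and z of lid_blue in the frame of canister_blue between 0.06 and 0.0685 m and horizontal distance between lid_green and canister_green below 0.008 m and z of lid_green in the frame of canister_green between 0.06 and 0.0685 m and horizontal distance between lid_red and canister_red below 0.008 m and z of lid_red in the frame of canister_red between 0.06 and 0.0685 m); the robot touches nothing.
It fails at once if a lid is laid or dropped on the bare counter (origin less than 6 mm above it) (height (world z) of any of lid_white, lid_blue, lid_green, lid_red below 0.006 m).
It fails at once if the bell is moved more than 25 mm or tipped over (distance of bell from where it was at the start of the episode above 0.025 m or angle between bell's own z axis and vertical above 0.5 rad).
It also fails if it takes over 115 s, if anything falls off the work surface, if the arm or the gripper's body presses on something with over 40 N, if the wrist force passes 120 N, or if a joint passes its speed limit or range.

## Working session

There is one attempt and no reset: what is moved stays moved. The work goes in short steps, each a Python script; the robot and the scene stay as the last script left them, time stands still between calls to the robot, and variables do not carry over. Pictures are saved under pics/ and viewed, at most 14 in all, crops included, and the job is handed in when it is done.

```bash
ls; mkdir -p pics; python3 - <<'E'
from cell import robot, grip, kin, viewer
import cv2, numpy as np
s=robot.observe(); print(s['t'],s['tcp_pos'],s['tcp_rot'],s['grip_width'])
for c in ("scene","top","wrist"):
    im=viewer.read_camera(c); cv2.imwrite(f"pics/{c}0.png",im[:,:,::-1])
    i=viewer.camera_info(c); R=np.array(i['R']);t=np.array(i['t']); print(c,np.round(i['camera_matrix'],1).tolist(),np.round(-R.T@t))
    for k in ('white','blue','green','red'):
        for n in ('lid_','canister_'):
            print(n+k,[(np.round(R.T@(np.array(d['at'])-t),1).tolist(),round(d['confidence'],2)) for d in viewer.pinpoint(n+k,c)])
    for n in ('slab','bell'): print(n,[(np.round(R.T@(np.array(d['at'])-t),1).tolist(),round(d['confidence'],2)) for d in viewer.pinpoint(n,c)])
a=[cv2.imread(f"pics/{c}0.png") for c in ("scene","top")]
E
```

```text
pics
0.0 [229.94997765 607.35797006 213.66283459] [-5.65304850e-01 -3.09014234e+00  2.71695859e-03] 0.9979479445408876
scene [[446.4, 0.0, 253.3], [0.0, 446.4, 191.8], [0.0, 0.0, 1.0]] [852. 551. 830.]
lid_white [([543.4, -274.8, 60.4], 0.7)]
canister_white [([544.8, 270.4, 0.9], 0.89)]
lid_blue [([626.6, -103.7, 63.1], 0.69)]
canister_blue [([605.7, 115.9, 2.2], 0.75)]
lid_green [([544.6, 269.9, 67.6], 0.57), ([542.3, -275.3, 62.7], 0.41)]
canister_green [([544.3, -274.0, -0.4], 0.68), ([627.7, -105.6, 63.0], 0.59)]
lid_red [([604.6, 119.3, 61.7], 0.6)]
canister_red [([621.2, -107.6, 1.1], 0.93)]
slab [([452.2, -99.1, 2.4], 0.95)]
bell [([444.9, 113.2, -1.1], 0.68)]
top [[397.1, 0.0, 257.8], [0.0, 397.1, 190.6], [0.0, 0.0, 1.0]] [ 380.   -6. 1158.]
lid_white [([544.1, -277.6, 68.1], 0.77)]
canister_white [([544.4, 265.5, -1.5], 0.85)]
lid_blue [([623.9, -104.3, 64.2], 0.96)]
canister_blue [([605.2, 111.4, 1.5], 0.73), ([624.6, -104.5, 65.1], 0.39)]
lid_green [([545.2, 267.5, 66.0], 0.57)]
canister_green [([548.4, -281.6, 0.2], 0.85)]
lid_red [([604.3, 117.7, 68.0], 0.96), ([442.3, -109.1, -2.5], 0.43), ([608.1, 108.3, -0.8], 0.26)]
canister_red [([623.3, -107.0, 3.1], 0.89)]
slab [([446.3, -107.1, -3.6], 0.83)]
bell [([443.8, 110.2, 2.0], 0.65)]
wrist [[297.3, 0.0, 259.5], [0.0, 297.3, 191.9], [0.0, 0.0, 1.0]] [165. 632. 385.]
lid_white []
canister_white []
lid_blue []
canister_blue []
lid_green []
canister_green []
lid_red []
canister_red []
slab []
bell []
```

```bash
python3 - <<'E'
import cv2,numpy as np
t=cv2.imread("pics/top0.png"); cv2.imwrite("pics/a.png",cv2.resize(t,(800,600),interpolation=cv2.INTER_CUBIC))
t=cv2.imread("pics/scene0.png"); cv2.imwrite("pics/b.png",cv2.resize(t,(800,600),interpolation=cv2.INTER_CUBIC))
E
```

```text
(no output)
```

View pics/a.png

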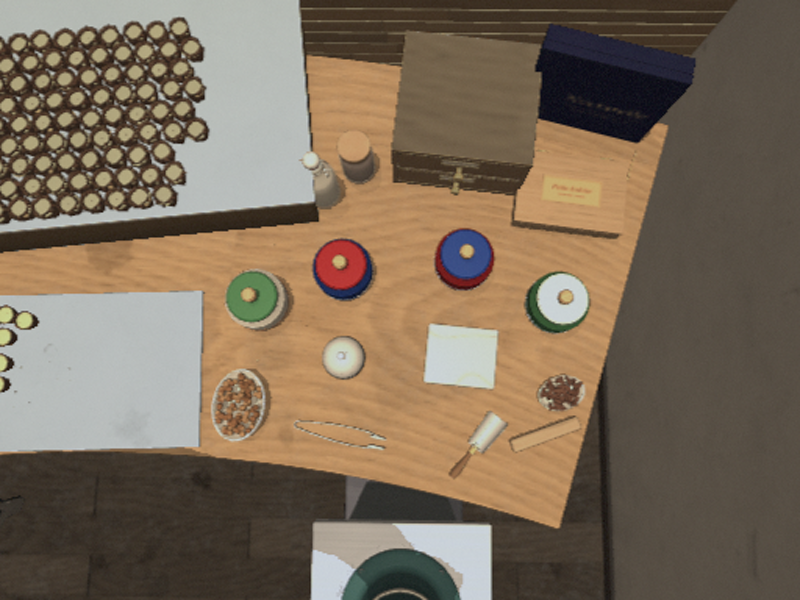

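View pics/b.png

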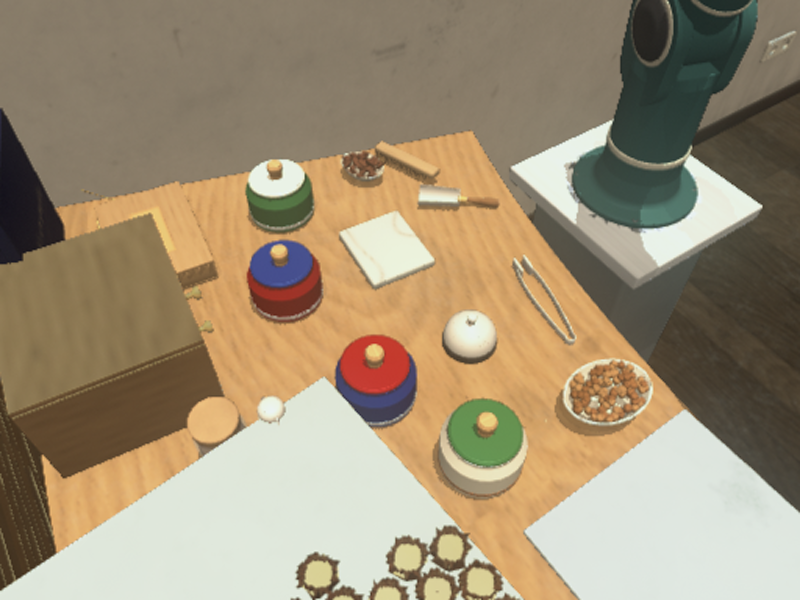

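```bash
cat > h.py <<'E'
from cell import robot, grip, kin, viewer
import numpy as np, cv2
from scipy.spatial.transform import Rotation as Ro
def rot(yaw): return (Ro.from_euler('z',yaw)*Ro.from_euler('x',np.pi)).as_rotvec()
def rays(cam,px,info):
    """unit-ish world rays and camera centre for Nx2 pixels"""
    K=np.array(info['camera_matrix']);R=np.array(info['R']);t=np.array(info['t'])
    v=(np.asarray(px,float)-K[:2,2])/K[0,0]
    if cam=='wrist':
        r=np.linalg.norm(v,axis=1,keepdims=True)+1e-9
        d=np.hstack([v/r*np.sin(r),np.cos(r)])
    else: d=np.hstack([v,np.ones((len(v),1))])
    return d@R,-R.T@t
def plane(cam,px,info,z):
    d,c=rays(cam,px,info); return (c+d*((z-c[2])/d[:,2:]))[:,:2]
E
python3 - <<'E'
from h import *
it,isc=viewer.camera_info('top'),viewer.camera_info('scene')
def tri(a,b):
    d1,c1=rays('top',[np.array(a)*.64],it); d2,c2=rays('scene',[np.array(b)*.64],isc)
    A=np.stack([d1[0],-d2[0]],1); s=np.linalg.lstsq(A,c2-c1,rcond=None)[0]
    p,q=c1+d1[0]*s[0],c2+d2[0]*s[1]; return np.round((p+q)/2),round(np.linalg.norm(p-q))
for n,a,b in (('bottle',(311,158),(270,400)),('jar',(353,143),(213,415)),('tray corner',(317,207),(325,380)),('boxL',(397,152),(203,347)),('boxR',(530,165),(152,217)),('block',(515,222),(185,270)),('dred knob',(340,262),(374,352))): print(n,*tri(a,b))
# camera offset in tool frame
s=robot.observe(); i=viewer.camera_info('wrist'); c=-np.array(i['R']).T@i['t']
print(Ro.from_rotvec(s['tcp_rot']).inv().apply(c-s['tcp_pos']))
print('axis', np.array(i['R'])[2])
for p in ((544,268),(605,116),(623,-106),(544,-277),(447,-105)):
  for y in (0,np.pi/2,np.pi,-np.pi/2):
    q=kin.ik([*p,84],rot(y)); print(p,round(y,1),None if q is None else np.round(q,2))
E
```

```text
bottle [758. 156. 184.] 2
jar [813.  95. 114.] 4
tray corner [687. 148. 150.] 2
boxL [787.  16. 138.] 5
boxR [ 760. -209.  157.] 3
block [ 722. -219.    8.] 40
dred knob [603. 113.  97.] 1
[  69.20795929   -0.50369667 -170.45460176]
axis [ 0.23135927 -0.08791951 -0.96888753]
(544, 268) 0 [-0.95  0.61  0.6   1.84 -0.45  0.83 -1.7 ]
(544, 268) 1.6 [-0.77  0.57  0.34  1.83 -0.25  0.79 -0.3 ]
(544, 268) 3.1 [-0.55  0.55  0.05  1.81 -0.03  0.78  1.09]
(544, 268) -1.6 [-0.3   0.57 -0.28  1.79  0.21  0.8   2.46]
(605, 116) 0 [-0.7   0.63  0.62  1.82 -0.48  0.85 -1.41]
(605, 116) 1.6 [-0.61  0.6   0.49  1.81 -0.38  0.82  0.07]
(605, 116) 3.1 [-0.36  0.57  0.16  1.79 -0.12  0.79  1.43]
(605, 116) -1.6 [-0.1   0.58 -0.2   1.77  0.15  0.8   2.78]
(623, -106) 0 [-0.41  0.7   0.75  1.78 -0.59  0.9  -0.97]
(623, -106) 1.6 [-0.3   0.65  0.58  1.77 -0.45  0.86  0.49]
(623, -106) 3.1 [-0.18  0.61  0.4   1.76 -0.31  0.83  1.94]
(623, -106) -1.6 [-0.69  1.07  1.33  1.8  -1.11  1.26 -2.17]
(544, -277) 0 [-0.34  0.88  1.14  1.85 -0.92  1.07 -0.4 ]
(544, -277) 1.6 [-0.25  0.76  0.96  1.84 -0.76  0.96  1.05]
(544, -277) 3.1 [ 0.02  0.6   0.53  1.83 -0.4   0.82  2.33]
(544, -277) -1.6 [-0.41  1.04  1.34  1.85 -1.1   1.23 -1.85]
(447, -105) 0 [-0.73  0.61  1.15  2.21 -0.79  0.83 -0.63]
(447, -105) 1.6 [-0.44  0.42  0.71  2.19 -0.44  0.67  0.59]
(447, -105) 3.1 [-0.21  0.37  0.43  2.18 -0.25  0.64  1.97]
(447, -105) -1.6 [-0.82  0.8   1.35  2.21 -0.99  1.   -2.02]
```

```bash
cat > look.py <<'E'
from h import *
import json
P={'white':(544,268),'blue':(605,116),'red':(623,-106),'green':(544,-277),'slab':(449,-103)}
ON={'white':'green','green':'white','red':'blue','blue':'red'}
def fit(name,info,z,d0):
    out=[]
    for m in viewer.silhouettes(name,'wrist'):
        c=np.vstack(cv2.findContours(m['mask'].astype('uint8'),cv2.RETR_EXTERNAL,cv2.CHAIN_APPROX_NONE)[0])
        w=plane('wrist',cv2.convexHull(c)[:,0],info,z)
        if d0: (e,ax,_)=cv2.fitEllipse(w.astype('float32'))
        else: (e,ax,_)=cv2.minAreaRect(w.astype('float32'))
        out.append((np.round(e,1).tolist(),np.round(ax).tolist(),round(m['confidence'],2)))
    return out
def pin(name,info):
    R=np.array(info['R']);t=np.array(info['t'])
    return [(np.round(R.T@(np.array(d['at'])-t),1).tolist(),round(d['confidence'],2)) for d in viewer.pinpoint(name,'wrist')]
E
python3 - <<'E'
from look import *
for yaw,order in ((np.pi,['white','blue','red','green','slab']),(0,['slab','green','red','blue','white'])):
    for k in order:
        p=np.array(P[k])-69*np.array([np.cos(yaw),np.sin(yaw)])
        try: robot.movep([*p,230],rot(yaw))
        except robot.IKError as e: print('IK',k,yaw); continue
        robot.hold(.2)
        info=viewer.camera_info('wrist'); im=viewer.read_camera('wrist')
        cv2.imwrite(f'pics/w_{k}_{int(yaw)}.png',im[:,:,::-1])
        L=[('slab',15,0)] if k=='slab' else [('canister_'+k,55,108),('lid_'+ON[k],80,91)]
        for n,z,d in L: print(int(yaw),n,fit(n,info,z,d),pin(n,info))
print(robot.observe()['t'])
E
```

```text
3 canister_white [([544.9, 269.2], [107.0, 108.0], 0.64), ([630.7, -136.0], [95.0, 102.0], 0.51)] []
3 lid_green [([544.5, 269.2], [91.0, 91.0], 0.73), ([466.2, -37.4], [107.0, 159.0], 0.67)] [([545.3, 270.6, 64.1], 0.79)]
3 canister_blue [([602.8, 113.7], [106.0, 107.0], 0.84)] []
3 lid_red [([604.0, 113.3], [89.0, 91.0], 0.57), ([550.0, 255.9], [99.0, 119.0], 0.43)] [([604.9, 108.8, 64.5], 0.96)]
3 canister_red [([624.3, -108.5], [106.0, 107.0], 0.77)] []
3 lid_blue [] [([625.8, -109.1, 63.3], 0.62)]
3 canister_green [([546.4, -278.1], [105.0, 107.0], 0.64)] []
3 lid_white [([547.5, -278.4], [89.0, 90.0], 0.6)] [([547.3, -279.2, 65.0], 0.94)]
3 slab [([449.0, -105.8], [131.0, 111.0], 0.69)] [([444.5, -103.3, 2.4], 0.97), ([541.6, 274.0, 3.1], 0.46)]
0 slab [([448.4, -105.7], [131.0, 111.0], 0.74)] []
0 canister_green [([546.4, -278.7], [106.0, 108.0], 0.57)] []
0 lid_white [([546.9, -277.9], [92.0, 92.0], 0.95)] [([544.7, -283.6, 64.2], 0.89)]
0 canister_red [([624.2, -109.1], [106.0, 107.0], 0.89)] []
0 lid_blue [([625.5, -108.6], [91.0, 92.0], 0.89), ([553.4, 228.8], [98.0, 150.0], 0.6), ([624.3, -108.6], [98.0, 100.0], 0.44)] []
0 canister_blue [([602.7, 114.1], [108.0, 108.0], 0.98)] []
0 lid_red [([603.8, 113.4], [90.0, 90.0], 0.78)] [([605.3, 110.0, 68.3], 0.84)]
0 canister_white [([544.3, 269.2], [108.0, 110.0], 0.61)] []
0 lid_green [([544.3, 269.1], [90.0, 91.0], 0.64)] [([543.2, 273.2, 64.3], 0.77)]
16.8083
```

```bash
cat > mv.py <<'E'
from look import *
C={'white':(544.6,269.2),'blue':(602.8,113.9),'red':(624.2,-108.8),'green':(546.4,-278.4),'slab':(448.7,-105.7)}
R0=rot(np.pi); UP=175
def st(tag):
    s=robot.observe(); print(tag,round(s['t'],1),np.round(s['tcp_pos'],1),'w',round(s['grip_width'],3),'gf',round(float(np.max(s['grip_force'])),1),'F',np.round(s['contact_force'],1))
def transfer(src,zs,dst,zd):
    """lid at src xy with origin height zs -> dst xy, origin height zd"""
    robot.movep([*src,UP],R0); robot.servo_line([*src,zs+20],feed=90)
    grip(0.1,25); st('grasp'); 
    robot.servo_line([*src,UP],feed=120)
    st('lift'); robot.servo_line([*dst,UP],feed=220)
    robot.servo_line([*dst,zd+40],feed=120); robot.servo_line([*dst,zd+21],feed=40); robot.hold(.2); st('down')
    grip(0.7); robot.hold(.1)
    robot.servo_line([*dst,UP],feed=120); st('up')
E
python3 - <<'E'
from mv import *
grip(0.7,25)
transfer((544.4,269.1),65,C['slab'],15)
yaw=np.pi
robot.movep([448.7+69,-105.7,230],R0); robot.hold(.2)
i=viewer.camera_info('wrist'); im=viewer.read_camera('wrist'); cv2.imwrite('pics/s1.png',im[:,:,::-1])
print(fit('lid_green',i,30,91))
E
```

```text
grasp 21.7 [544.4 269.2  85.1] w 0.267 gf 25.0 F [0.8 0.1 1. ]
lift 22.6 [544.  268.6 174.2] w 0.264 gf 25.0 F [ 0.5  0.5 -2.1]
down 26.4 [ 448.8 -105.7   36.1] w 0.264 gf 25.0 F [-0.   0.  -1.1]
up 28.6 [ 448.2 -105.6  174.4] w 0.702 gf 0.0 F [ 0.3 -0.5 -0.7]
[([449.0, -106.3], [89.0, 91.0], 0.61)]
```

View pics/s1.png

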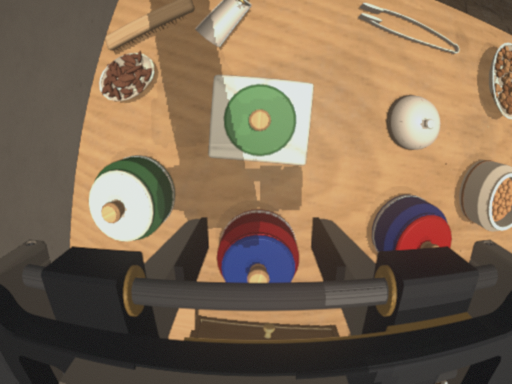

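The green lid stands centred on the slab at pixel (260,120), knob up. The white canister is open at (495,195).

```bash
python3 - <<'E'
from mv import *
transfer((547.2,-278.1),65,C['white'],65)
robot.movep([C['white'][0]+69,C['white'][1],230],R0); robot.hold(.2)
i=viewer.camera_info('wrist'); im=viewer.read_camera('wrist'); cv2.imwrite('pics/s2.png',im[:,:,::-1])
print(fit('lid_white',i,80,91),fit('canister_white',i,55,108),pin('lid_white',i))
im=viewer.read_camera('scene'); cv2.imwrite('pics/s2s.png',im[:,:,::-1]); print(robot.observe()['t'])
E
```

```text
grasp 31.9 [ 547.2 -278.1   85.1] w 0.263 gf 25.0 F [0.2 0.1 0.7]
lift 32.8 [ 546.6 -278.   174.2] w 0.268 gf 25.0 F [-0.   0.2 -1.5]
down 37.0 [544.7 269.2  86.1] w 0.262 gf 25.0 F [ 0.1  0.7 -1.6]
up 38.7 [544.3 268.7 174.3] w 0.701 gf 0.0 F [0.4 0.1 0.3]
[([544.5, 268.6], [90.0, 90.0], 0.71)] [([544.8, 269.5], [108.0, 108.0], 0.77)] [([545.0, 267.6, 66.3], 0.6)]
39.6333
```

View pics/s2s.png

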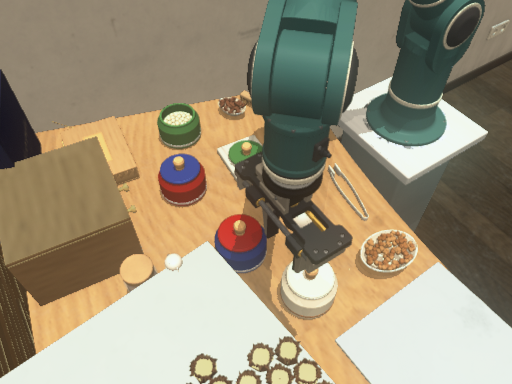

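The white lid is flat on the white canister at (310,285), and the green canister at (180,125) is open. I'll do the remaining transfers now.

```bash
python3 - <<'E'
from mv import *
transfer((448.8,-106),15,C['green'],65)
transfer((603.9,113.4),65,C['slab'],15)
transfer((625.5,-108.6),65,C['blue'],65)
transfer((448.7,-105.9),15,C['red'],65)
for k in ('red','green'):
    robot.movep([C[k][0]+69,C[k][1],230],R0); robot.hold(.2)
    i=viewer.camera_info('wrist'); im=viewer.read_camera('wrist'); cv2.imwrite(f'pics/e_{k}.png',im[:,:,::-1])
    print(k,fit('lid_'+k,i,80,91),fit('canister_'+k,i,55,108),pin('lid_'+k,i))
i=viewer.camera_info('wrist')
print(fit('lid_blue',i,80,91))
im=viewer.read_camera('scene'); cv2.imwrite('pics/e_s.png',im[:,:,::-1])
im=viewer.read_camera('top'); cv2.imwrite('pics/e_t.png',im[:,:,::-1]); print(robot.observe()['t'])
E
```

```text
grasp 43.5 [ 448.8 -106.    35. ] w 0.265 gf 25.0 F [-0.4  1.   0.5]
lift 44.9 [ 448.3 -105.9  174.3] w 0.267 gf 25.0 F [-0.2  0.5 -0.7]
down 47.5 [ 546.5 -278.4   86.1] w 0.265 gf 25.0 F [ 0.4  0.2 -0.9]
up 49.2 [ 545.8 -278.4  174.3] w 0.701 gf 0.0 F [ 0.1  0.1 -0.4]
grasp 52.5 [603.9 113.4  85.1] w 0.262 gf 25.0 F [-0.  -0.3  0. ]
lift 53.4 [603.4 113.1 174.3] w 0.266 gf 25.0 F [ 0.   0.4 -1.3]
down 56.7 [ 448.8 -105.7   36.1] w 0.264 gf 25.0 F [ 0.3  0.4 -0.5]
up 58.9 [ 448.2 -105.6  174.4] w 0.702 gf 0.0 F [-0.3  0.6  0. ]
grasp 61.5 [ 625.5 -108.5   85.1] w 0.262 gf 25.0 F [0.9 0.3 1.1]
lift 62.4 [ 624.9 -108.8  174.2] w 0.262 gf 25.0 F [ 0.1  0.6 -1.1]
down 65.1 [602.9 113.9  86.1] w 0.265 gf 25.0 F [ 0.5  0.4 -1.4]
up 66.8 [602.3 113.6 174.3] w 0.7 gf 0.0 F [-0.6 -0.8  0. ]
grasp 70.2 [ 448.7 -105.9   35. ] w 0.261 gf 25.0 F [-0.6  0.5 -0.3]
lift 71.6 [ 448.2 -105.8  174.4] w 0.265 gf 25.0 F [ 0.5  0.9 -0. ]
down 74.1 [ 624.3 -108.8   86.1] w 0.264 gf 25.0 F [ 0.8  0.4 -1. ]
up 75.8 [ 623.6 -108.9  174.2] w 0.704 gf 0.0 F [ 0.3 -0.9 -0. ]
red [([602.8, 111.4], [89.0, 91.0], 0.7), ([624.3, -109.3], [90.0, 91.0], 0.64)] [([624.6, -108.8], [108.0, 108.0], 0.6)] [([625.6, -110.8, 63.7], 0.61)]
green [([546.9, -278.8], [90.0, 90.0], 0.87)] [([546.7, -278.5], [107.0, 109.0], 0.64)] [([549.0, -279.4, 60.5], 0.89)]
[([602.0, 104.6], [86.0, 88.0], 0.8)]
77.9583
```

View pics/e_s.png

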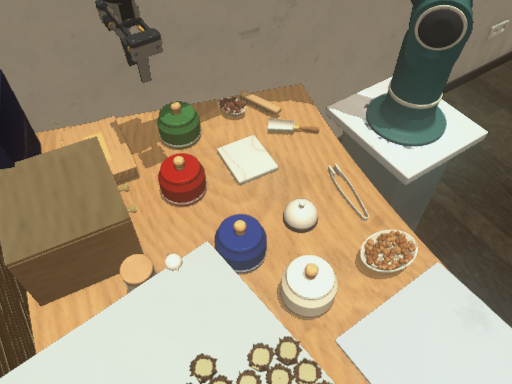

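View pics/e_red.png

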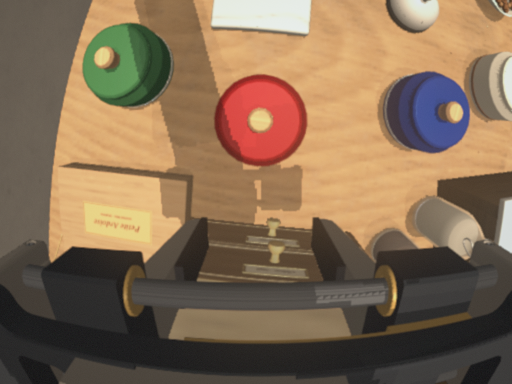

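All four colours match and sit level (white 310,285; blue 241,240; red 182,178; green 179,124), and the bell hasn't moved. The blue estimate came from a partly hidden view, so I'll check it from overhead and then hand in.

```bash
python3 - <<'E'
from mv import *
robot.movep([C['blue'][0]+69,C['blue'][1],230],R0); robot.hold(.2)
i=viewer.camera_info('wrist'); viewer.read_camera('wrist')
L=fit('lid_blue',i,80,91); print(L,fit('canister_blue',i,55,108),pin('lid_blue',i))
if any(np.hypot(*(np.array(l[0])-C['blue']))<3 for l in L):
    print(robot.job_done(), robot.observe()['t'])
E
```

```text
[([602.8, 113.3], [90.0, 91.0], 0.71)] [([603.4, 113.6], [107.0, 107.0], 0.76), ([540.8, 279.7], [98.0, 98.0], 0.34), ([624.2, -104.2], [107.0, 141.0], 0.32)] [([600.4, 113.3, 64.5], 0.68)]
the job is handed in; nothing more can be done
the job is handed in; nothing more can be done
```

The job is handed in: each lid sits on the canister of its own colour, measured about 1 mm or less off centre, with the bell where it was and about 80 s used of the 115 s; the hand-in returned no verdict.

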